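Set the tray status tags on the specimen bench

TASK

Four specimen trays stand in a row on the board, each with a hinged tag in front of it. With a fingertip, push over the tags that are wrong, so that every full tray (a pot in all four wells) has its tag leaning towards the tray with the round disc on top, and every tray with an empty well has its tag leaning away from the tray, towards the robot, with the bar on top. Push the tags lightly, do not pinch or lift anything, and leave the other things on the bench where they are.

Things in the scene. Friction and masses are not known exactly. Their poses are not given: they have to be found in the camera images.
- board: grey sorting board, fixed, 360 x 500 x 8 thick; its y axis runs along the row of tags, its x axis points from the tags to the trays (away from the robot). The hinges stand over its y axis; origin on the table. Board top at z = 8 mm
- tray_a: grey open tray, 98 x 98 x 40 tall, fixed, four wells two by two; pots held fast in their wells stand 65 above the board; all four wells hold a pot: a full tray. Origin at the centre of its underside, x axis pointing away from the tags. Trays are 110 apart in a row, in any order; the tag belonging to a tray stands straight in front of it, hinge 165 from the tray's centre along the tray's -x
- tray_b: grey open tray, 98 x 98 x 40 tall, fixed, four wells two by two; pots held fast in their wells stand 65 above the board; all four wells hold a pot: a full tray. Origin at the centre of its underside, x axis pointing away from the tags. Trays are 110 apart in a row, in any order; the tag belonging to a tray stands straight in front of it, hinge 165 from the tray's centre along the tray's -x
- tray_c: grey open tray, 98 x 98 x 40 tall, fixed, four wells two by two; pots held fast in their wells stand 65 above the board; three wells hold a pot and one is empty: not full. Origin at the centre of its underside, x axis pointing away from the tags. Trays are 110 apart in a row, in any order; the tag belonging to a tray stands straight in front of it, hinge 165 from the tray's centre along the tray's -x
- tray_d: grey open tray, 98 x 98 x 40 tall, fixed, four wells two by two; pots held fast in their wells stand 65 above the board; two wells hold a pot and two are empty: not full. Origin at the centre of its underside, x axis pointing away from the tags. Trays are 110 apart in a row, in any order; the tag belonging to a tray stands straight in front of it, hinge 165 from the tray's centre along the tray's -x
- hinge_a (a point): centre of the hinge of tag_a, 42 above the board; hinge axis along the board's y. Nothing of the stand but the leaf rises more than 8 above this point; axes as the board's. Below it is a steel stand 50 x 60
- tag_a (a joint): lean of this white leaf, rad: 0 = at its near stop, leaning 30 degrees from upright towards the robot (away from its tray), face with raised bar on top; 0.524 = upright; 1.047 = at its far stop, leaning 30 degrees towards its tray, face with raised round disc on top. Swings freely and falls to a stop by its own weight once past upright
- top_a (a point): middle of the free (upper) edge of tag_a, a leaf 50 wide, 65 long from the hinge, 4 thick, about 30 g. At rest 32 to the side of the hinge and 56 above it. A fingertip reaching down to 30 to 40 above the hinge, pushed level from beyond this edge until its leading side is 5 to 12 past the hinge, tips the leaf over; a leaf held hard against its stop is forced
- hinge_b (a point): centre of the hinge of tag_b, 42 above the board; hinge axis along the board's y. Nothing of the stand but the leaf rises more than 8 above this point; axes as the board's. Below it is a steel stand 50 x 60
- tag_b (a joint): lean of this white leaf, rad: 0 = at its near stop, leaning 30 degrees from upright towards the robot (away from its tray), face with raised bar on top; 0.524 = upright; 1.047 = at its far stop, leaning 30 degrees towards its tray, face with raised round disc on top. Swings freely and falls to a stop by its own weight once past upright
- top_b (a point): middle of the free (upper) edge of tag_b, a leaf 50 wide, 65 long from the hinge, 4 thick, about 30 g. At rest 32 to the side of the hinge and 56 above it. A fingertip reaching down to 30 to 40 above the hinge, pushed level from beyond this edge until its leading side is 5 to 12 past the hinge, tips the leaf over; a leaf held hard against its stop is forced
- hinge_c (a point): centre of the hinge of tag_c, 42 above the board; hinge axis along the board's y. Nothing of the stand but the leaf rises more than 8 above this point; axes as the board's. Below it is a steel stand 50 x 60
- tag_c (a joint): lean of this white leaf, rad: 0 = at its near stop, leaning 30 degrees from upright towards the robot (away from its tray), face with raised bar on top; 0.524 = upright; 1.047 = at its far stop, leaning 30 degrees towards its tray, face with raised round disc on top. Swings freely and falls to a stop by its own weight once past upright
- top_c (a point): middle of the free (upper) edge of tag_c, a leaf 50 wide, 65 long from the hinge, 4 thick, about 30 g. At rest 32 to the side of the hinge and 56 above it. A fingertip reaching down to 30 to 40 above the hinge, pushed level from beyond this edge until its leading side is 5 to 12 past the hinge, tips the leaf over; a leaf held hard against its stop is forced
- hinge_d (a point): centre of the hinge of tag_d, 42 above the board; hinge axis along the board's y. Nothing of the stand but the leaf rises more than 8 above this point; axes as the board's. Below it is a steel stand 50 x 60
- tag_d (a joint): lean of this white leaf, rad: 0 = at its near stop, leaning 30 degrees from upright towards the robot (away from its tray), face with raised bar on top; 0.524 = upright; 1.047 = at its far stop, leaning 30 degrees towards its tray, face with raised round disc on top. Swings freely and falls to a stop by its own weight once past upright
- top_d (a point): middle of the free (upper) edge of tag_d, a leaf 50 wide, 65 long from the hinge, 4 thick, about 30 g. At rest 32 to the side of the hinge and 56 above it. A fingertip reaching down to 30 to 40 above the hinge, pushed level from beyond this edge until its leading side is 5 to 12 past the hinge, tips the leaf over; a leaf held hard against its stop is forced
- pot_1: a spare lidded pot, 41 across, 60 tall, standing loose on the board in a gap between two tags; origin at the centre of its underside. Not part of the job
- pot_2: another spare pot like pot_1, in another gap. Not part of the job
- marker: a loose marker pen, 135 long, 15 thick, lying on the board along its own y axis between the tag row and the trays, about 100 behind the hinge line; origin under its middle. Not part of the job
- spray: a loose blue spray bottle, 68 across, 210 tall, standing to the right; origin at the centre of its underside. Not part of the job
- tape: a loose roll of tape, 90 across, 22 tall, lying flat to the right; origin at the centre of its underside. Not part of the job
- glove_box: a loose glove box, 230 x 120 x 80 tall, to the left; origin at the centre of its underside. Not part of the job
- cup: a loose open plastic cup, 90 across, 90 tall, to the left; origin at the centre of its underside. Not part of the job

How it is judged:
At the end, for the whole second after the job is handed in: The tag in front of each full tray rests against its far stop (joint above 0.97 rad) and the tag in front of each tray that is not full rests against its near stop (joint below 0.08 rad) (((y of hinge_a in the frame of tray_a between -0.05 and 0.05 m and value of joint tag_a above 0.97 rad) or (y of hinge_a in the frame of tray_b between -0.05 and 0.05 m and value of joint tag_a above 0.97 rad) or (y of hinge_a in the frame of tray_c between -0.05 and 0.05 m and value of joint tag_a below 0.08 rad) or (y of hinge_a in the frame of tray_d between -0.05 and 0.05 m and value of joint tag_a below 0.08 rad)) and ((y of hinge_b in the frame of tray_a between -0.05 and 0.05 m and value of joint tag_b above 0.97 rad) or (y of hinge_b in the frame of tray_b between -0.05 and 0.05 m and value of joint tag_b above 0.97 rad) or (y of hinge_b in the frame of tray_c between -0.05 and 0.05 m and value of joint tag_b below 0.08 rad) or (y of hinge_b in the frame of tray_d between -0.05 and 0.05 m and value of joint tag_b below 0.08 rad)) and ((y of hinge_c in the frame of tray_a between -0.05 and 0.05 m and value of joint tag_c above 0.97 rad) or (y of hinge_c in the frame of tray_b between -0.05 and 0.05 m and value of joint tag_c above 0.97 rad) or (y of hinge_c in the frame of tray_c between -0.05 and 0.05 m and value of joint tag_c below 0.08 rad) or (y of hinge_c in the frame of tray_d between -0.05 and 0.05 m and value of joint tag_c below 0.08 rad)) and ((y of hinge_d in the frame of tray_a between -0.05 and 0.05 m and value of joint tag_d above 0.97 rad) or (y of hinge_d in the frame of tray_b between -0.05 and 0.05 m and value of joint tag_d above 0.97 rad) or (y of hinge_d in the frame of tray_c between -0.05 and 0.05 m and value of joint tag_d below 0.08 rad) or (y of hinge_d in the frame of tray_d between -0.05 and 0.05 m and value of joint tag_d below 0.08 rad))); the robot touches nothing.
It fails at once if a tag is pinched or forced (over 15 N from the fingers) (contact force between the fingers and tag_a above 15 N or contact force between the fingers and tag_b above 15 N or contact force between the fingers and tag_c above 15 N or contact force between the fingers and tag_d above 15 N).
It fails at once if a loose thing nearby is lifted, carried or shoved (over 25 mm) (distance of any of pot_1, pot_2, marker, spray, tape, glove_box, cup from where it was at the start of the episode above 0.025 m).
It fails at once if a standing loose thing is tipped over (angle between any of pot_1, pot_2, spray, tape, glove_box, cup's own z axis and vertical above 0.5 rad).
It also fails if it takes over 38 s, if anything falls off the work surface, if the arm or the gripper's body presses on something with over 40 N, if the wrist force passes 120 N, or if a joint passes its speed limit or range.

ROBOT

A 6-joint arm with a two-finger parallel gripper is mounted at the origin on the work surface. World frame = base frame: x ahead of the robot, y to its left, z up, the work surface at z = 0. Lengths are in m, angles in rad, forces in N, time in s.
With the tool pointing down it reaches from about 0.3 to 0.875 m from the base axis. Payload 6.4 kg.
Tool frame: the origin (TCP) lies midway between the tips of the shut fingers; the grasp point (between the pads) lies 19 mm behind it (ctrl.pinch_z is the distance from the TCP to the grasp point, in m); z points along the fingers, y is the line along which they close (so a half turn about z gives the same grasp; the last joint's range is limited). The gripper opens to 85 mm and grips with 20 to 120 N. Pads are 22 mm wide; open, the fingers measure 114 mm over their backs; the gripper's body (76 mm by 85 mm) begins 54 mm behind the grasp point. The pads swing forward as they close: fully open they stand 13 mm farther back than shut.
Start: joints at [-1.463, 0.181, 1.607, -0, 1.354, -0.206], TCP at [0.178, -0.547, 0.231] pointing down, gripper open.
Joint ranges: [-2.99, 2.99], [-0.89, 2.07], [0.3, 2.58], [-1.14, 4.28], [0, 2.63], [-3.12, 3.12]. Speed limits (rad/s): [2.57, 2.57, 3.01, 3.14, 3.14, 3.14].

INTERFACE

Orientations are given as a unit quaternion [w, x, y, z].
In Python, from bench import ctrl gives the robot as it stands.
- The arm moves only by the tool apply_moves, never from a script. Its argument "moves" is a list of rows, each an object with "jaw": the opening, from 0 (shut) to 1 (fully open); "offset": the shift along the tool's x, y, z in mm, a list of three; "rot": the turn, a rotation vector about the tool's x, y, z in degrees, a list of three. In form: [{"jaw": jaw, "offset": [dx, dy, dz], "rot": [ax, ay, az]}, ...]. A call has exactly 5 rows; each row shifts and turns the commanded pose from where the row before left it, along the tool's axes as they then stand; what a row does not reach is not made up. A row lasts 1/8 s, in which the tool goes at most 62.5 mm and 10.7 degrees, less where a joint would pass 70% of its speed; a pose out of reach is approached as far as the arm can. A call is refused whole if a number of a shift passes 62.5 or a number of a turn 10.7, either way. A call with a gripper value outside its range is refused whole. The fingers move at their own pace and stop on an object; the grip force is fixed at half the most. Time passes only in rows, so rows that do not move let the fingers close, or fill a call up. It gives the time, the measured TCP pose, the force, the opening and the grip force at its end, in the units of the state.
- ctrl.get_obs(): the state, without advancing time (a new reading comes with each control period).
- ctrl.camera(name): name is "scene" or "side" or "wrist"; returns (picture, depth): 384x512x3 uint8, red, green, blue; 384x512 float32, m along the optical axis (not along the pixel's ray), 0 where there is no reading.
- ctrl.camera_params(name): a dict with "K" (3x3 intrinsics, pixels), "cam_to_world" (4x4, takes a point from camera to world coordinates); the wrist camera has in their place "mount" (4x4, takes a point from camera to tool coordinates, whose origin is the TCP and whose axes are the flange's). Camera axes: x right, y down, z forward; pixel columns grow to the right and rows downward; lengths in m; the calibration is good to about 2 mm. The wrist camera is an equidistant fisheye: a pixel r from the principal point sees the ray r / f radians off the axis. A picture is of the moment at which its call begins: read the wrist's pose just before it. camera_params takes no time and is no camera call.
- ctrl.hand_in(): hands the job in; it is judged then, once.
Trained networks look in the newest picture that a camera, given by its name, has taken for a name from the list of things; names that differ only in an ending like _2 or _b are one class to them, and where a whole thing is asked for, a point or a joint stands for the part that bears it (a point fixed in the world has none). Each returns a list of dicts, best first, with "score" (0 to 1); they miss things now and then, are a little off and sometimes report something else, mostly with a low value. They report only what shows in the picture. A call takes as long as a camera call.
- ctrl.outline_of(camera, target): "region" (384x512 bool, what is visible of it) and "position" ([column, row] in pixels, amid what is visible of it).
The state is a dict: "time_s": time; "q": joint angles; "dq": joint speeds; "joint_efforts": joint torques, N m; "eef_pos": TCP position; "eef_rot": TCP orientation; "wrist_force": force on the tool from outside, world axes, zero at the start; "torque": the same for the moment, N m; "opening": opening from 0.0 (shut) to 1.0 (fully open); "grasp_force": force on a finger pad.
Only numpy, scipy, OpenCV 4.12 (cv2) and the standard library are available. Lean on these libraries where they do the work, as an engineer would, in place of code of your own. Each camera call takes 0.05 s, during which the arm holds its last target. There are 200 camera calls.

## Working session

There is one attempt and no reset: what is moved stays moved. The work goes in short steps, Python scripts to look and compute and a tool call to move; the robot and the scene stay as the last step left them, time stands still between calls to the robot, and variables do not carry over. Pictures are saved under pics/ and viewed, at most 10 in all, crops included, and the job is handed in when it is done.

Besides the shell and the picture viewer there is one more tool, called after "Call:" in YAML: its name, and indented under it one key for each argument. apply_moves: Moves the arm, as the interface text tells. Its arguments: {"type":"object","properties":{"moves":{"type":"array"}},"required":["moves"]}

```bash
mkdir -p pics
cat > h.py <<'E'
import numpy as np, cv2
from bench import ctrl
def world(name,d,rows,cols):
    p=ctrl.camera_params(name);K=np.array(p["K"]);T=np.array(p["cam_to_world"])
    z=d[rows,cols];P=np.stack([(cols-K[0,2])/K[0,0]*z,(rows-K[1,2])/K[1,1]*z,z,np.ones_like(z)])
    return (T@P)[:3].T
E
python3 - <<'E'
from h import *
o=ctrl.get_obs();print(o["time_s"],o["eef_pos"],o["eef_rot"],o["opening"])
for n in ["scene","side"]:
    im,d=ctrl.camera(n);cv2.imwrite(f"pics/{n}.png",cv2.resize(im[:,:,::-1],(800,600),interpolation=cv2.INTER_CUBIC));np.save(n+"_d.npy",d)
    print(n,np.round(ctrl.camera_params(n)["cam_to_world"],3).tolist(),ctrl.camera_params(n)["K"][0])
    for t in ["tag_a","tray_a","hinge_a","pot_1","board"]:
        for r in ctrl.outline_of(n,t):
            if r["score"]<.2: continue
            m=r["region"]&(d>0);rr,cc=np.nonzero(m)
            if len(rr)<5: continue
            P=world(n,d,rr,cc)
            print(t,round(r["score"],2),np.round(r["position"]),np.round(np.median(P,0),3),np.round(np.percentile(P,2,0),3),np.round(np.percentile(P,98,0),3))
E
```

```text
0.0 [ 0.17745093 -0.54636594  0.23039635] [-8.62259735e-04  9.87719549e-01  1.56234907e-01  5.13364393e-05] 1.0009268477351325
scene [[0.098, 0.595, -0.798, 1.499], [0.995, -0.049, 0.085, -0.11], [0.012, -0.802, -0.597, 0.774], [0.0, 0.0, 0.0, 1.0]] [417.10727197   0.         260.68668991]
tag_a 0.98 [310. 190.] [0.56  0.13  0.078] [0.49  0.106 0.011] [0.577 0.154 0.106]
tag_a 0.71 [195. 190.] [ 0.53  -0.194  0.082] [ 0.515 -0.217  0.056] [ 0.545 -0.172  0.105]
tag_a 0.69 [272. 196.] [0.586 0.025 0.083] [0.567 0.001 0.053] [0.599 0.049 0.108]
tray_a 0.94 [276. 245.] [0.762 0.007 0.055] [ 0.686 -0.041  0.012] [0.782 0.053 0.076]
tray_a 0.93 [232. 243.] [ 0.732 -0.1    0.044] [ 0.671 -0.149  0.013] [ 0.772 -0.054  0.075]
tray_a 0.83 [186. 245.] [ 0.742 -0.211  0.051] [ 0.666 -0.259  0.01 ] [ 0.762 -0.161  0.076]
tray_a 0.57 [318. 247.] [0.771 0.11  0.048] [0.693 0.067 0.011] [0.792 0.164 0.076]
hinge_a 0.89 [312. 201.] [0.566 0.129 0.056] [0.534 0.098 0.007] [0.599 0.157 0.106]
hinge_a 0.74 [233. 204.] [ 0.566 -0.086  0.032] [ 0.533 -0.114  0.011] [ 0.589 -0.058  0.106]
hinge_a 0.58 [1
[... 1314 characters left out ...]
[214. 246.] [0.57  0.139 0.014] [0.543 0.105 0.008] [0.597 0.163 0.104]
hinge_a 0.66 [239. 214.] [0.57  0.029 0.053] [ 0.54  -0.004  0.006] [0.597 0.06  0.104]
hinge_a 0.56 [266. 199.] [ 0.56  -0.079  0.053] [ 0.53  -0.109  0.008] [ 0.586 -0.051  0.104]
hinge_a 0.51 [296. 182.] [ 0.538 -0.19   0.014] [ 0.514 -0.221  0.007] [ 0.557 -0.161  0.103]
pot_1 0.81 [282. 189.] [ 0.545 -0.13   0.055] [ 0.534 -0.154  0.006] [ 0.567 -0.109  0.068]
pot_1 0.71 [228. 225.] [0.562 0.087 0.063] [0.543 0.062 0.01 ] [0.588 0.114 0.103]
board 0.55 [247. 233.] [0.529 0.065 0.006] [ 0.44  -0.263  0.003] [0.78  0.218 0.009]
board 0.34 [257. 158.] [ 0.684 -0.191  0.057] [ 0.657 -0.246  0.014] [ 0.747 -0.156  0.073]
```

View pics/scene.png

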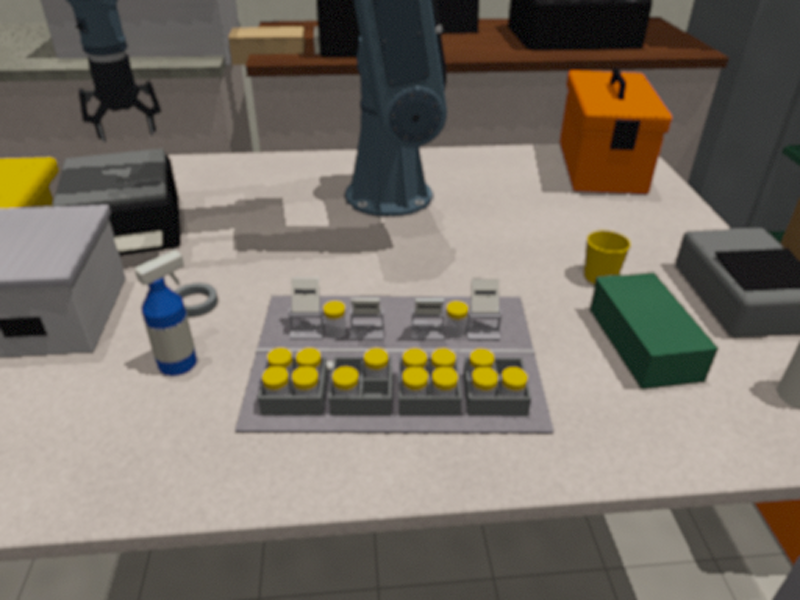

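View pics/side.png

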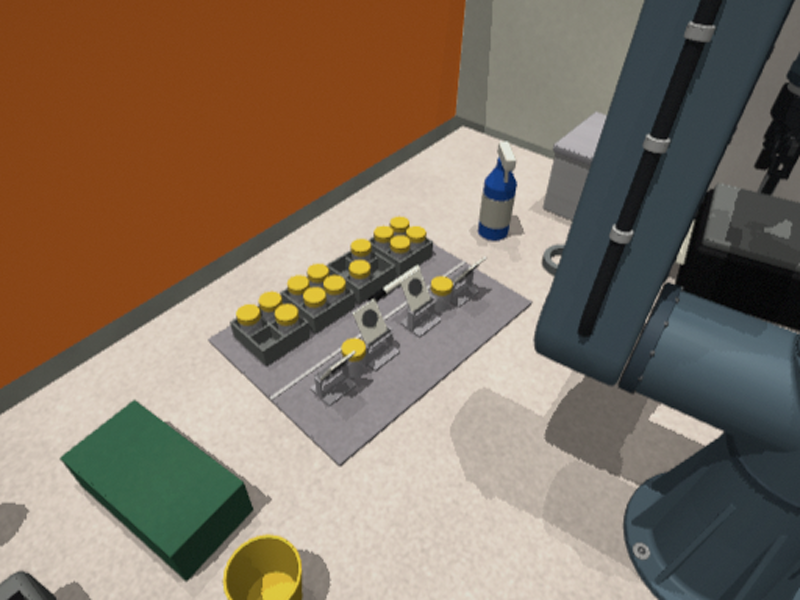

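The scene view, with image left being robot −y, shows these trays in 800x600 pixels:
- (292,380) is full, at y≈−0.205.
- (360,380) has 2 pots, at y≈−0.10.
- (430,380) is full, at y≈0.007.
- (498,380) has 3 pots, at y≈0.115.

The tags at (305,300) and (485,300) show their bars and lean near. In the side view, (370,320) and (412,290) show discs, so those two lean far. The tags to change are the one at y≈−0.195 (to far) and the one at y≈−0.08 (to near).

Run:
```python
from h import *
for n in ["scene","side"]:
    d=np.load(n+"_d.npy");rr,cc=np.nonzero(d>0);P=world(n,d,rr,cc)
    for y in [.135,.027,-.083,-.195]:
        m=(abs(P[:,1]-y)<.04)&(P[:,0]>.46)&(P[:,0]<.63)&(P[:,2]>.099)&(P[:,2]<.13)
        print(n,y,m.sum(),np.round(P[m].mean(0),4) if m.any() else 0,np.round((P[m][:,1].min(),P[m][:,1].max()),3) if m.any() else 0)
    m=(P[:,2]>.13)&(P[:,2]<.23)&(P[:,0]>.3)&(P[:,0]<.8)&(P[:,1]<-.25)
    m&=(P[:,1]>-.45)
    print("spray",np.round(np.median(P[m],0),3))
```

```text
scene 0.135 64 [0.5464 0.133  0.1034] [0.109 0.156]
scene 0.027 40 [0.5973 0.0247 0.1043] [0.001 0.048]
scene -0.083 35 [ 0.5878 -0.0874  0.1047] [-0.112 -0.063]
scene -0.195 73 [ 0.517  -0.1919  0.1042] [-0.217 -0.169]
spray [ 0.62  -0.411  0.175]
side 0.135 35 [0.5429 0.137  0.1039] [0.113 0.16 ]
side 0.027 54 [0.5944 0.0282 0.1025] [0.002 0.053]
side -0.083 47 [ 0.5847 -0.0842  0.1024] [-0.109 -0.06 ]
side -0.195 21 [ 0.5131 -0.1864  0.1042] [-0.212 -0.165]
spray [ 0.598 -0.399  0.163]
```

Call:
apply_moves:
  moves:
    - {"jaw":0,"offset":[0,0,0],"rot":[0,0,8]}
    - {"jaw":0,"offset":[0,0,0],"rot":[0,0,8]}
    - {"jaw":0,"offset":[0,0,0],"rot":[0,0,8]}
    - {"jaw":0,"offset":[0,0,0],"rot":[0,0,0]}
    - {"jaw":0,"offset":[0,0,0],"rot":[0,0,0]}

```text
time_s: 1.23
eef_pos: [0.1775, -0.5469, 0.2313]
eef_rot: [-0.0, 0.999, -0.051, 0.0]
wrist_force: [-1.5, -0.7, 0.2]
opening: -0.001
grasp_force: 0.0
```

Call:
apply_moves:
  moves:
    - {"jaw":0,"offset":[27,-39,0],"rot":[0,0,0]}
    - {"jaw":0,"offset":[27,-39,0],"rot":[0,0,0]}
    - {"jaw":0,"offset":[27,-39,0],"rot":[0,0,0]}
    - {"jaw":0,"offset":[27,-39,0],"rot":[0,0,0]}
    - {"jaw":0,"offset":[27,-39,0],"rot":[0,0,0]}

```text
time_s: 1.85
eef_pos: [0.3331, -0.366, 0.2315]
eef_rot: [0.0, 0.999, -0.052, 0.0]
wrist_force: [1.1, -0.6, -0.3]
opening: 0.002
grasp_force: 0.0
```

Call:
apply_moves:
  moves:
    - {"jaw":0,"offset":[27,-39,0],"rot":[0,0,0]}
    - {"jaw":0,"offset":[27,-39,0],"rot":[0,0,0]}
    - {"jaw":0,"offset":[27,-39,0],"rot":[0,0,0]}
    - {"jaw":0,"offset":[27,-39,0],"rot":[0,0,0]}
    - {"jaw":0,"offset":[27,-39,0],"rot":[0,0,0]}

```text
time_s: 2.48
eef_pos: [0.4879, -0.1861, 0.2316]
eef_rot: [0.0, 0.999, -0.051, 0.0]
wrist_force: [0.7, -0.8, 0.1]
opening: 0.002
grasp_force: 0.0
```

Call:
apply_moves:
  moves:
    - {"jaw":0,"offset":[0,0,30],"rot":[0,0,0]}
    - {"jaw":0,"offset":[0,0,30],"rot":[0,0,0]}
    - {"jaw":0,"offset":[0,0,30],"rot":[0,0,0]}
    - {"jaw":0,"offset":[0,0,0],"rot":[0,0,0]}
    - {"jaw":0,"offset":[0,0,0],"rot":[0,0,0]}

```text
time_s: 3.1
eef_pos: [0.4875, -0.1879, 0.1425]
eef_rot: [0.0, 0.999, -0.052, 0.001]
wrist_force: [0.1, -0.1, -0.5]
opening: -0.004
grasp_force: 0.0
```

Call:
apply_moves:
  moves:
    - {"jaw":0,"offset":[-5,0,19],"rot":[0,0,0]}
    - {"jaw":0,"offset":[0,0,19],"rot":[0,0,0]}
    - {"jaw":0,"offset":[0,0,19],"rot":[0,0,0]}
    - {"jaw":0,"offset":[0,0,0],"rot":[0,0,0]}
    - {"jaw":0,"offset":[0,0,0],"rot":[0,0,0]}

```text
time_s: 3.72
eef_pos: [0.483, -0.1876, 0.0859]
eef_rot: [0.001, 0.999, -0.052, 0.001]
wrist_force: [0.7, 0.2, 0.4]
opening: -0.001
grasp_force: 0.0
```

Call:
apply_moves:
  moves:
    - {"jaw":0,"offset":[6,0,0],"rot":[0,0,0]}
    - {"jaw":0,"offset":[6,0,0],"rot":[0,0,0]}
    - {"jaw":0,"offset":[6,0,0],"rot":[0,0,0]}
    - {"jaw":0,"offset":[6,0,0],"rot":[0,0,0]}
    - {"jaw":0,"offset":[6,0,0],"rot":[0,0,0]}

```text
time_s: 4.35
eef_pos: [0.5122, -0.19, 0.0842]
eef_rot: [-0.0, 0.999, -0.052, -0.0]
wrist_force: [-0.1, 0.1, 0.3]
opening: -0.001
grasp_force: 0.1
```

Call:
apply_moves:
  moves:
    - {"jaw":0,"offset":[6,0,0],"rot":[0,0,0]}
    - {"jaw":0,"offset":[6,0,0],"rot":[0,0,0]}
    - {"jaw":0,"offset":[6,0,0],"rot":[0,0,0]}
    - {"jaw":0,"offset":[6,0,0],"rot":[0,0,0]}
    - {"jaw":0,"offset":[6,0,0],"rot":[0,0,0]}

```text
time_s: 4.97
eef_pos: [0.542, -0.1932, 0.0843]
eef_rot: [0.0, 0.999, -0.052, -0.0]
wrist_force: [-0.5, 0.0, -0.2]
opening: 0.001
grasp_force: 0.0
```

Run:
```python
from h import *
im,d=ctrl.camera("scene");cv2.imwrite("pics/s2.png",cv2.resize(im[150:250,150:350,::-1],(800,400),interpolation=cv2.INTER_CUBIC))
```

```text
(no output)
```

View pics/s2.png

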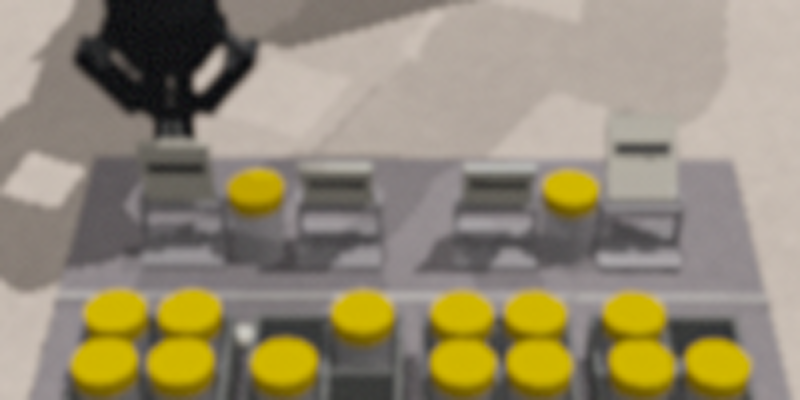

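The crop shows the left tag at (175,170) near or just past upright, darker than before but not yet down. I'll nudge it a few mm further.

Call:
apply_moves:
  moves:
    - {"jaw":0,"offset":[4,0,0],"rot":[0,0,0]}
    - {"jaw":0,"offset":[0,0,0],"rot":[0,0,0]}
    - {"jaw":0,"offset":[0,0,0],"rot":[0,0,0]}
    - {"jaw":0,"offset":[-10,0,0],"rot":[0,0,0]}
    - {"jaw":0,"offset":[-25,0,0],"rot":[0,0,0]}

```text
time_s: 5.65
eef_pos: [0.5104, -0.19, 0.0844]
eef_rot: [0.0, 0.999, -0.052, 0.0]
wrist_force: [-0.4, -0.1, 0.3]
opening: 0.002
grasp_force: 0.0
```

Call:
apply_moves:
  moves:
    - {"jaw":0,"offset":[-25,0,0],"rot":[0,0,0]}
    - {"jaw":0,"offset":[0,0,-30],"rot":[0,0,0]}
    - {"jaw":0,"offset":[0,0,-30],"rot":[0,0,0]}
    - {"jaw":0,"offset":[0,0,-20],"rot":[0,0,0]}
    - {"jaw":0,"offset":[0,0,0],"rot":[0,0,0]}

```text
time_s: 6.28
eef_pos: [0.4864, -0.1879, 0.1659]
eef_rot: [0.001, 0.999, -0.053, 0.002]
wrist_force: [0.1, -0.2, -0.3]
opening: -0.001
grasp_force: 0.0
```

Run:
```python
from h import *
im,d=ctrl.camera("scene");cv2.imwrite("pics/s3.png",cv2.resize(im[150:250,150:350,::-1],(800,400),interpolation=cv2.INTER_CUBIC))
```

```text
(no output)
```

View pics/s3.png

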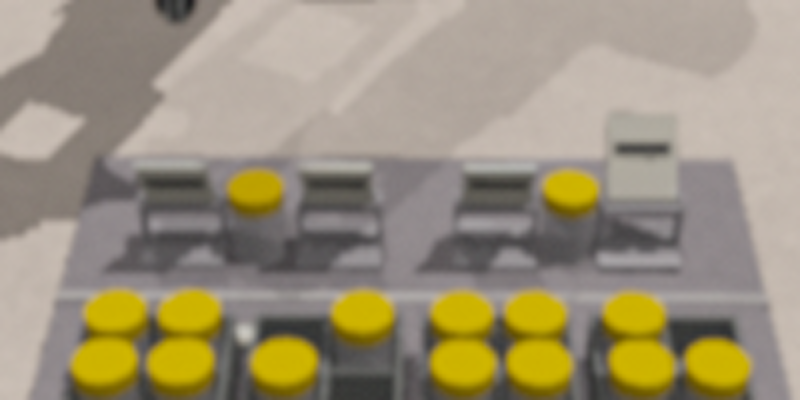

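The left tag at (172,185) now leans far. Next I go over to the trayward side of the second tag.

Call:
apply_moves:
  moves:
    - {"jaw":0,"offset":[30,-28,0],"rot":[0,0,0]}
    - {"jaw":0,"offset":[30,-28,0],"rot":[0,0,0]}
    - {"jaw":0,"offset":[30,-28,0],"rot":[0,0,0]}
    - {"jaw":0,"offset":[30,-28,0],"rot":[0,0,0]}
    - {"jaw":0,"offset":[0,0,0],"rot":[0,0,0]}

```text
time_s: 6.95
eef_pos: [0.6173, -0.0865, 0.1621]
eef_rot: [-0.001, 0.999, -0.051, -0.001]
wrist_force: [-0.8, 0.3, -0.5]
opening: -0.001
grasp_force: 0.0
```

Call:
apply_moves:
  moves:
    - {"jaw":0,"offset":[0,0,20],"rot":[0,0,0]}
    - {"jaw":0,"offset":[0,0,20],"rot":[0,0,0]}
    - {"jaw":0,"offset":[0,0,20],"rot":[0,0,0]}
    - {"jaw":0,"offset":[0,0,20],"rot":[0,0,0]}
    - {"jaw":0,"offset":[0,0,0],"rot":[0,0,0]}

```text
time_s: 7.58
eef_pos: [0.6152, -0.0882, 0.0816]
eef_rot: [-0.001, 0.999, -0.053, -0.002]
wrist_force: [-0.8, 0.9, 0.8]
opening: -0.002
grasp_force: 0.0
```

Call:
apply_moves:
  moves:
    - {"jaw":0,"offset":[-6,0,0],"rot":[0,0,0]}
    - {"jaw":0,"offset":[-6,0,0],"rot":[0,0,0]}
    - {"jaw":0,"offset":[-6,0,0],"rot":[0,0,0]}
    - {"jaw":0,"offset":[-6,0,0],"rot":[0,0,0]}
    - {"jaw":0,"offset":[-6,0,0],"rot":[0,0,0]}

```text
time_s: 8.2
eef_pos: [0.5869, -0.0853, 0.0846]
eef_rot: [0.0, 0.999, -0.053, 0.0]
wrist_force: [0.2, -0.3, 0.2]
opening: -0.002
grasp_force: 0.1
```

Call:
apply_moves:
  moves:
    - {"jaw":0,"offset":[-7,0,0],"rot":[0,0,0]}
    - {"jaw":0,"offset":[-7,0,0],"rot":[0,0,0]}
    - {"jaw":0,"offset":[-6,0,0],"rot":[0,0,0]}
    - {"jaw":0,"offset":[-6,0,0],"rot":[0,0,0]}
    - {"jaw":0,"offset":[-6,0,0],"rot":[0,0,0]}

```text
time_s: 8.82
eef_pos: [0.5549, -0.082, 0.0843]
eef_rot: [-0.0, 0.999, -0.053, -0.0]
wrist_force: [0.4, -0.4, 0.1]
opening: -0.001
grasp_force: 0.0
```

Call:
apply_moves:
  moves:
    - {"jaw":0,"offset":[0,0,0],"rot":[0,0,0]}
    - {"jaw":0,"offset":[0,0,0],"rot":[0,0,0]}
    - {"jaw":0,"offset":[10,0,0],"rot":[0,0,0]}
    - {"jaw":0,"offset":[25,0,0],"rot":[0,0,0]}
    - {"jaw":0,"offset":[25,0,0],"rot":[0,0,0]}

```text
time_s: 9.45
eef_pos: [0.6165, -0.0885, 0.0844]
eef_rot: [0.0, 0.999, -0.053, 0.0]
wrist_force: [-0.3, -0.3, -0.2]
opening: -0.002
grasp_force: 0.0
```

Call:
apply_moves:
  moves:
    - {"jaw":0,"offset":[0,0,-25],"rot":[0,0,0]}
    - {"jaw":0,"offset":[0,0,-30],"rot":[0,0,0]}
    - {"jaw":0,"offset":[0,0,-40],"rot":[0,0,0]}
    - {"jaw":0,"offset":[0,0,-40],"rot":[0,0,0]}
    - {"jaw":0,"offset":[0,0,0],"rot":[0,0,0]}

```text
time_s: 10.07
eef_pos: [0.6181, -0.0891, 0.2239]
eef_rot: [0.001, 0.999, -0.052, 0.004]
wrist_force: [-0.5, 0.6, 0.3]
opening: 0.002
grasp_force: 0.0
```

Run:
```python
from h import *
a,d=ctrl.camera("scene");b,e=ctrl.camera("side")
cv2.imwrite("pics/s4.png",np.vstack([cv2.resize(x[:,:,::-1],(600,300),interpolation=cv2.INTER_CUBIC) for x in (a[150:250,150:350],b[150:270,150:390])]))
```

```text
(no output)
```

View pics/s4.png

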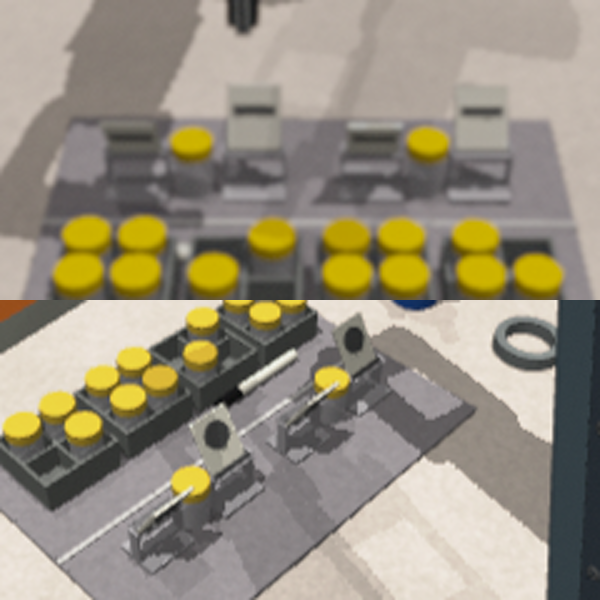

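The scene crop (top) and side crop (bottom) agree. The tags in front of the full trays lean far, with discs at (352,340) and (217,433). The other two lean near, with bars at (253,115) and (482,115). The pots and marker haven't moved and the arm is clear.

```bash
python3 -c "
from bench import ctrl
print(ctrl.hand_in())"
```

```text
the job is handed in; nothing more can be done
None
```

I pushed over the two wrong tags, and in the final pictures all four matched their trays, with nothing loose visibly moved. The job is handed in, but no verdict came back.

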